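Shut and bolt the teak cabinet

ROBOT

A 6-joint arm with a two-finger parallel gripper is mounted at the origin on the work surface. World frame = base frame: x ahead of the robot, y to its left, z up, the work surface at z = 0. Lengths are in m, angles in rad, forces in N, time in s.
With the tool pointing down it reaches from about 0.425 to 0.95 m from the base axis. Payload 3.5 kg.
Tool frame: the origin (TCP) lies midway between the tips of the shut fingers; the grasp point (between the pads) lies 19 mm behind it (ctrl.tcp_to_grasp is the distance from the TCP to the grasp point, in m); z points along the fingers, x is the direction in which the jaws open and shut, and the axes are right-handed (so a half turn about z gives the same grasp; the last joint's range is limited). The gripper opens to 85 mm and grips with 20 to 120 N. Pads are 22 mm wide; open, the fingers measure 114 mm over their backs; the gripper's body (76 mm by 85 mm) begins 54 mm behind the grasp point. The pads swing forward as they close: fully open they stand 13 mm farther back than shut.
Start: joints at [-1.306, 0.286, 1.577, -0, 1.279, -0.15], TCP at [0.272, -0.618, 0.231] pointing down, gripper open.
Joint ranges: [-2.77, 2.77], [-0.9, 2.22], [0.21, 2.48], [-1.53, 4.67], [0.24, 2.81], [-2.84, 2.84]. Speed limits (rad/s): [2.79, 2.79, 3.14, 3.14, 3.14, 3.14].

INTERFACE

Orientations are given as a unit quaternion [x, y, z, w].
In Python, from plant import ctrl, cams, workorder, spotter gives the robot as it stands. The module is installed in compiled form; this text tells all that it offers.
- The arm moves only by the tool send_rows, never from a script. Its argument "motion" is one flat list of numbers, 5 for each row, row after row: the shift along the tool's x, y, z in cm, then the turn about the tool's z in rad, then the finger opening in cm, from 0 to 8.54. In form: [tx, ty, tz, spin, gripper, tx, ty, tz, spin, gripper, ...]. A call has 1 to 12 rows; each row shifts and turns the pose as measured when the row begins, along the tool's axes as they then stand; what a row does not reach is not made up. A row lasts 1/10 s, in which the tool goes at most 50 mm and 8.59 degrees, less where a joint would pass 70% of its speed; a pose out of reach is approached as far as the arm can. A call is refused whole if a number of a shift passes 5 or a number of a turn 0.15, either way. A call with a gripper value outside its range is refused whole. The fingers move at their own pace and stop on an object; "grip_force" is the grip in N (left out, the last holds). Time passes only in rows, so rows that do not move let the fingers close. It gives the time, the measured TCP pose, the force and the opening at its end, in the units of the state.
- ctrl.get_state(): the state, without advancing time (a new reading comes with each control period).
- cams.read_camera(name): name is "scene" or "top"; returns (picture, depth): 400x640x3 uint8, red, green, blue; 400x640 float32, m along the optical axis (not along the pixel's ray), 0 where there is no reading.
- cams.camera_params(name): a dict with "fx", "fy", "cx", "cy" (pixels), "k1" (the pictures are not rectified: a ray, as slopes to the right and down, at radius r is drawn at 1 + k1 r^2 times it, then the intrinsics apply), "xyz" and "attitude" of the camera in the world. Camera axes: x right, y down, z forward; pixel columns grow to the right and rows downward; lengths in m; the calibration is good to about 2 mm. A picture is of the moment at which its call begins. camera_params takes no time and is no camera call.
- workorder.sign_off(): hands the job in, once; it reports no verdict.
Trained networks look in the newest picture that a camera, given by its name, has taken for a name from the list of things; names that differ only in an ending like _2 or _b are one class to them, and where a whole thing is asked for, a point or a joint stands for the part that bears it (a point fixed in the world has none). Each returns a list of dicts, best first, with "conf" (0 to 1); they miss things now and then, are a little off and sometimes report something else, mostly with a low value. They report only what shows in the picture. A call takes as long as a camera call.
- spotter.trace(target, camera): "mask" (400x640 bool, what is visible of it) and "bbox" ([left, top, width, height] in pixels, round what is visible of it).
The state is a dict: "time": time; "qpos": joint angles; "dq": joint speeds; "joint_efforts": joint torques, N m; "eef_pos": TCP position; "tcp_rot": TCP orientation; "contact_force": force on the tool from outside, world axes, zero at the start; "wrist_torque": the same for the moment, N m; "opening": opening from 0.0 (shut) to 1.0 (fully open).
Only numpy, scipy, OpenCV 4.12 (cv2) and the standard library are available. Lean on these libraries where they do the work, as an engineer would, in place of code of your own. Each camera call takes 0.05 s, during which the arm holds its last target.

TASK

The draught from the terrace has swung the teak cabinet's glazed door ajar. With your fingertips push the door shut without slamming it, gently push the knob of its barrel bolt along until the bolt is fully home in the keeper, then push the knob down to the bottom of its notch so that the bolt is locked. Only push the knob, never grip or force it, and leave the kitchen things in and around the cabinet where they are.

Things in the scene. Friction and masses are not known exactly. Their poses are not given: they have to be found in the camera images.
- cabinet: teak wall cabinet standing on the worktop (fixed), 440 wide (its y), 300 high. Origin: centre of its underside. -x points out of the front; the front face (stile and shut door, flush) is at x = -145 mm. The door spans y = -220 to 173 and z = 2 to 298; it is hinged on the vertical line x = -145, y = -220. The fixed stile spans y = 175 to 220.
- cabinet_door: glazed door. Origin: on its front face, at the free (+y) edge, level with the cabinet's underside; y runs along the door from hinge to free edge, -x out of its face. Its yaw past the cabinet's is the angle it stands open; 0 is shut, against a stop. 1.4 kg, friction hinge (0.25 N m), no catch or spring: it stays where left. Its top rail (z = 243 to 298) is bare from 45 to 270 mm from the hinge line.
- barrel_mid (a point): middle of the stainless barrel bolt's barrel, on the bolt's axis: 15 mm in front of the door's face, 272 mm above the cabinet's underside, 332.5 mm from the hinge line. Barrel and plate lie level on the door's top rail near its free edge, 278 to 390 mm from the hinge line, and stick out 26 mm. It moves with the door: its y runs along the door to the free edge, its -x out of the face.
- bolt_slide (a joint): travel of the bolt, in m: 0 drawn back, 0.045 shot to its end stop, through the keeper on the stile (friction about 2 N). It slides along the door towards the free edge. The knob's stem is 305 mm from the hinge line at 0 and 350 mm at 0.045.
- bolt_turn (a joint): turn of the bolt's knob about the bolt's axis, in rad: 0 stem pointing out from the door and 25 degrees up, 1.134 stem 40 degrees below straight out, at the bottom of the notch. The stem runs in an L-shaped slot: it can turn down only when the bolt is fully shot; down in the notch it stops the bolt from sliding. Friction 0.05 N m; it stays where it is left.
- knob: the ball on the end of the bolt's 6 mm stem: 16 mm diameter, its centre 34 mm from the bolt's axis. Origin: the ball's centre. (The door's own round pull, 24 mm wide, is another thing: it stands out 34 mm, 22 mm from the free edge at z = 150.)
- keeper_mid (a point): middle of the keeper, a 16 mm wide steel staple on the face of the fixed stile, sticking out 28 mm, in line with the shut door's bolt. The point lies on the bolt's axis, 15 mm in front of the face.
- paella_pan: blue enamel pan, 196 wide, 36 high, on the lower shelf inside the cabinet (mm). Bystander, loose. Origin: centre of its underside.
- cazuela: round terracotta dish, 104 wide, 40 high, on the lower shelf inside (mm). Bystander, loose. Origin: centre of its underside.
- trivet: folded aluminium trivet, 130 x 34 x 14, on the lower shelf inside (mm). Bystander, loose. Origin: centre of its underside.
- skimmer: stainless skimmer lying on the worktop in front of the cabinet, disc 100 wide, 370 long, 7 high (mm). Bystander, loose. Origin: centre of the disc, underneath.
- cruet: green glass cruet standing on the worktop in front of the cabinet, 72 wide, 162 high (mm). Bystander, loose. Origin: centre of its underside.
- cruet_stopper: green glass stopper, 38 wide, 45 high, standing on the cabinet's top (mm). Bystander, loose. Origin: centre of its underside.
- salt_jar: white jar with wooden lid, 68 wide, 75 high, standing on the cabinet's top (mm). Bystander, loose. Origin: centre of its underside.
- mortar: marble mortar, 110 wide, 70 high, on the worktop in front of the cabinet (mm). Bystander, loose. Origin: centre of its underside.

How it is judged:
On the way, in this order (a step that is already met when the one before it is completed fails the run):
1. the door is pushed shut (angle between the y axis of cabinet_door and the y axis of cabinet, either way round below 0.012 rad), for 0.1 s.
2. the bolt is shot home into the keeper (angle between the y axis of cabinet_door and the y axis of cabinet, either way round below 0.012 rad and value of joint bolt_slide above 0.0405 m), for 0.1 s.
3. the knob is pushed down into its notch (value of joint bolt_slide above 0.039 m and value of joint bolt_turn above 0.95 rad), for 0.1 s.
At the end, for the whole second after the job is handed in: The door is shut (within 0.015 rad), the bolt is shot (at least 39 of its 45 mm) and its knob is down in the notch (at least 0.95 of 1.134 rad), all at rest (all of step 3 and angle between the y axis of cabinet_door and the y axis of cabinet, either way round below 0.015 rad and velocity of joint bolt_turn below 0.1 rad/s and angular speed of cabinet_door below 0.05 rad/s); the robot touches nothing.
It fails at once if the door is slammed (faster than 1.5 rad/s) (angular speed of cabinet_door above 1.5 rad/s).
It fails at once if the knob is gripped or forced (more than 35 N on it) (contact force between the fingers and knob above 35 N).
It fails at once if one of the kitchen things is moved (more than 25 mm) or lifted (distance of any of paella_pan, cazuela, trivet, skimmer, cruet, cruet_stopper, salt_jar, mortar from where it was at the start of the episode above 0.025 m).
It also fails if it takes over 48 s, if anything falls off the work surface, if the arm or the gripper's body presses on something with over 40 N, if the wrist force passes 120 N, or if a joint passes its speed limit or range.

## Working session

There is one attempt and no reset: what is moved stays moved. The work goes in short steps, Python scripts to look and compute and a tool call to move; the robot and the scene stay as the last step left them, time stands still between calls to the robot, and variables do not carry over. Pictures are saved under pics/ and viewed, and the job is handed in when it is done.

Besides the shell and the picture viewer there is one more tool, called after "Request:" as a command line: name --argument value ..., lists and objects as JSON in quotes. send_rows: Moves the arm, as the interface text tells. Its arguments: {"type":"object","properties":{"motion":{"type":"array","items":{"type":"number"}},"grip_force":{"type":"number"}},"required":["motion"]}

```bash
mkdir -p pics
cat > h.py <<'E'
import numpy as np, cv2
from plant import ctrl,cams,workorder,spotter
from scipy.spatial.transform import Rotation as R
E
python3 - <<'E'
from h import *
for n in ("scene","top"):
    p,d=cams.read_camera(n); print(n,cams.camera_params(n))
    cv2.imwrite(f"pics/{n}0.png",p[:,:,::-1]); np.save(f"{n}0.npy",d)
print(ctrl.get_state())
E
```

```text
scene {'fx': 444.68975652262895, 'fy': 444.68975652262895, 'cx': 327.08384192026386, 'cy': 200.60285614081698, 'k1': -0.06739267216874463, 'xyz': array([ 0.5372349 , -0.20389065,  1.14118161]), 'attitude': array([ 0.98232972, -0.08258004,  0.01739342, -0.16705186])}
top {'fx': 498.5995748685602, 'fy': 498.5995748685602, 'cx': 315.2356493888469, 'cy': 202.59521146703366, 'k1': -0.09926902844063713, 'xyz': array([0.40672527, 0.10276583, 1.42637127]), 'attitude': array([-0.7052448 ,  0.70531821, -0.0505423 ,  0.05100455])}
{'time': 0.1, 'qpos': array([-1.30599319e+00,  2.87143541e-01,  1.57805662e+00,  1.06000757e-05,
        1.27860324e+00, -1.49993047e-01]), 'dq': array([-0.00043376, -0.00077854, -0.00418052, -0.00020333,  0.00073847,
        0.00033463]), 'joint_efforts': array([ 5.03329902e-04, -4.07295549e+01, -2.93699151e+01, -1.50512597e-04,
        3.43232103e-03,  5.58946862e-07]), 'eef_pos': array([ 0.2719008 , -0.61715327,  0.2300271 ]), 'tcp_rot': array([ 8.37555636e-01, -5.46350926e-01, -8.21795123e-04, -7.39270643e-04]), 'contact_force': array([-0.3665771 ,  0.26429194, -0.76988107]), 'wrist_torque': array([ 0.02769152, -0.02627973,  0.02751271]), 'opening': 0.9980147796028368}
```

View pics/scene0.png

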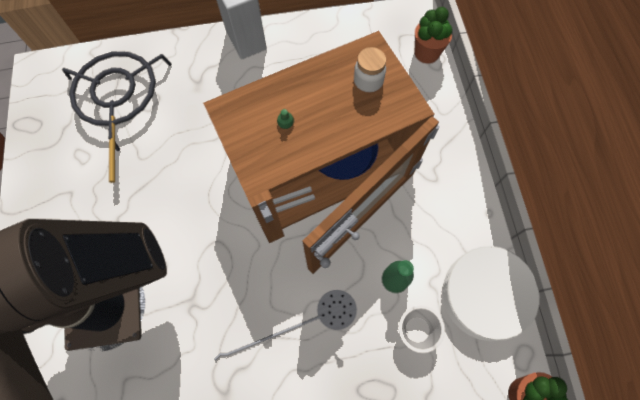

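View pics/top0.png

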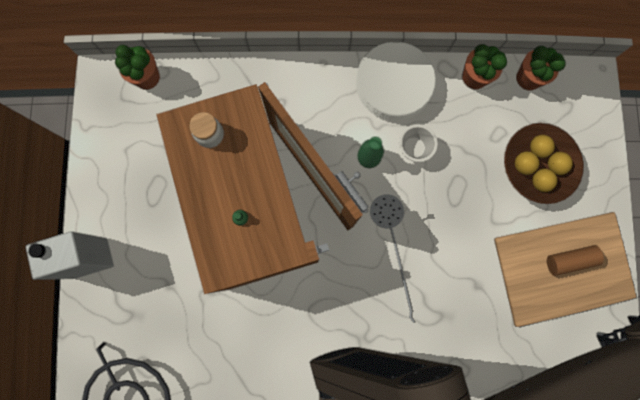

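```bash
cat >> h.py <<'E'
def pts(n,d):
    c=cams.camera_params(n)
    v,u=np.mgrid[0:400,0:640].astype(float)
    K=np.array([[c['fx'],0,c['cx']],[0,c['fy'],c['cy']],[0,0,1]])
    s=cv2.undistortPoints(np.stack([u.ravel(),v.ravel()],1)[:,None],K,np.array([c['k1'],0,0,0.]))[:,0]
    P=np.c_[s,np.ones(len(s))]*d.reshape(-1,1)
    return (R.from_quat(c['attitude']).apply(P)+c['xyz']).reshape(400,640,3)
def proj(n,X):
    c=cams.camera_params(n)
    K=np.array([[c['fx'],0,c['cx']],[0,c['fy'],c['cy']],[0,0,1]])
    Q=R.from_quat(c['attitude']).inv().apply(np.atleast_2d(X)-c['xyz'])
    r=Q[:,:2]/Q[:,2:]; r=r*(1+c['k1']*(r**2).sum(1,keepdims=True))
    return r*[c['fx'],c['fy']]+[c['cx'],c['cy']]
E
python3 - <<'E'
from h import *
for n in ("scene","top"):
    cams.read_camera(n)
    d=np.load(n+"0.npy"); P=pts(n,d)
    print(n,R.from_quat(cams.camera_params(n)['attitude']).as_matrix().round(2).tolist())
    for t in ("cabinet","cabinet_door","barrel_mid","knob","skimmer","cruet","mortar","cruet_stopper","salt_jar"):
        for r in spotter.trace(t,n)[:2]:
            m=r['mask']&(d>0); q=P[m]
            if len(q)==0: continue
            print(t,round(r['conf'],2),r['bbox'],m.sum(),np.median(q,0).round(3),np.percentile(q,2,axis=0).round(3),np.percentile(q,98,axis=0).round(3))
            np.save(f"m_{n}_{t}_{0}.npy",r['mask']) if r['conf']>.5 else 0
            if t=="cabinet":
                z=q[(abs(q[:,2]-.3)<.008)]
                print(cv2.minAreaRect(z[:,:2].astype(np.float32)),np.median(z[:,2]), cv2.boxPoints(cv2.minAreaRect(z[:,:2].astype(np.float32))).tolist())
            if t=="cabinet_door":
                z=q[(abs(q[:,2]-.298)<.008)]
                if len(z)>5: print(cv2.minAreaRect(z[:,:2].astype(np.float32)),np.median(z[:,2]),cv2.boxPoints(cv2.minAreaRect(z[:,:2].astype(np.float32))).round(3).tolist())
E
```

```text
scene [[0.99, -0.16, 0.06], [-0.17, -0.93, 0.33], [0.01, -0.33, -0.94]]
cabinet 0.87 [203.6, 32.3, 237.1, 241.1] 29374 [0.606 0.239 0.299] [0.402 0.008 0.011] [0.836 0.443 0.303]
((0.6326378583908081, 0.22176498174667358), (0.44210922718048096, 0.41864901781082153), 16.93470573425293) 0.2999433996423891 [[0.3601963520050049, 0.35762345790863037], [0.4821411371231079, -0.042871810495853424], [0.9050793647766113, 0.0859065055847168], [0.7831345796585083, 0.48640176653862]]
cabinet_door 0.75 [304.1, 117.6, 133.0, 153.7] 5237 [0.684 0.107 0.278] [ 0.539 -0.007  0.021] [0.854 0.223 0.3  ]
((0.7106017470359802, 0.09863556921482086), (0.3915850818157196, 0.07371638715267181), 35.76371765136719) 0.29770388952956894 [[0.5299999713897705, 0.014000000432133675], [0.5730000138282776, -0.04600000008940697], [0.890999972820282, 0.18299999833106995], [0.8479999899864197, 0.24300000071525574]]
barrel_mid 0.73 [304.5, 113.5, 133.4, 160.0] 5264 [0.683 0.107 0.278] [ 0.538 -0.008  0.017] [0.853 0.223 0.3  ]
barrel_mid 0.16 [319.3, 141.4, 59.2, 38.3] 1049 [0.699 0.274 0.02 ] [0.619 0.229 0.015] [0.765 0
[... 1737 characters left out ...]
000123977661, 0.2549999952316284]]
barrel_mid 0.91 [257.7, 85.1, 112.1, 149.2] 3961 [0.672 0.102 0.279] [ 0.539 -0.003  0.003] [0.848 0.234 0.302]
skimmer 0.71 [372.2, 195.4, 42.0, 127.3] 1164 [ 0.578 -0.111  0.004] [ 0.322 -0.161 -0.003] [ 0.633 -0.059  0.012]
cruet 0.69 [362.1, 131.8, 22.2, 36.9] 652 [ 0.735 -0.047  0.095] [ 0.714 -0.083  0.001] [ 0.769 -0.02   0.166]
mortar 0.86 [397.0, 125.2, 45.6, 38.1] 1093 [ 0.784 -0.193  0.046] [ 0.726 -0.234  0.012] [ 0.822 -0.137  0.075]
cruet_stopper 0.52 [232.2, 212.4, 13.2, 11.9] 170 [0.533 0.27  0.324] [0.52  0.258 0.316] [0.55  0.287 0.347]
salt_jar 0.84 [188.2, 113.6, 35.2, 31.0] 848 [0.724 0.345 0.374] [0.7   0.319 0.311] [0.757 0.377 0.379]
```

```bash
cat > fit.py <<'E'
from h import *
from scipy.optimize import least_squares
import sys
def fit(tag):
    # cabinet top z~.3 points, two views
    out=[]
    for n in ("scene","top"):
        P=pts(n,np.load(n+tag+".npy")).reshape(-1,3)
        q=P[(abs(P[:,2]-.2995)<.006)&(P[:,0]>.35)&(P[:,0]<1)&(P[:,1]>-.12)&(P[:,1]<.5)]
        out.append(q)
    return out
if __name__=="__main__":
    tag=sys.argv[1]
    for n,q in zip(("scene","top"),fit(tag)):
        g=np.zeros((660,660),np.uint8)
        ij=((q[:,:2]-[.35,-.12])*1000).astype(int); g[ij[:,1],ij[:,0]]=255
        g=cv2.morphologyEx(g,cv2.MORPH_CLOSE,np.ones((5,5)))
        cv2.imwrite(f"pics/grid_{n}{tag}.png",g[::-1])
E
python3 fit.py 0; python3 -c "
import cv2,numpy as np
a=cv2.imread('pics/grid_scene0.png');b=cv2.imread('pics/grid_top0.png')
cv2.imwrite('pics/grid0.png',cv2.resize(np.hstack([a,b]),(800,400)))"
```

```text
(no output)
```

View pics/grid0.png

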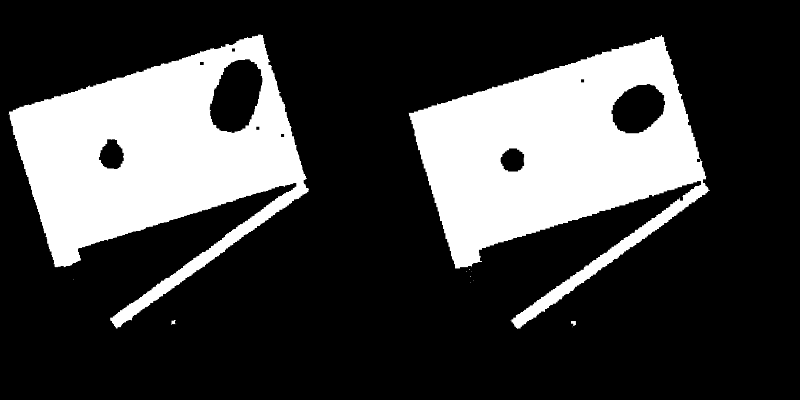

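```bash
cat > fit2.py <<'E'
from h import *
from fit import fit
from scipy.optimize import minimize
import sys
def grid(q):
    g=np.zeros((660,660),np.uint8); ij=((q[:,:2]-[.35,-.12])*1000).astype(int); g[ij[:,1],ij[:,0]]=255
    g=cv2.morphologyEx(g,cv2.MORPH_CLOSE,np.ones((5,5)))
    cs,_=cv2.findContours(g,cv2.RETR_EXTERNAL,cv2.CHAIN_APPROX_NONE); f=np.zeros_like(g); cv2.drawContours(f,[c for c in cs if cv2.contourArea(c)>500],-1,1,-1)
    return f.astype(float)
def render(p):
    cx,cy,yaw,th=p[:4]; front=-.123
    c,s=np.cos(yaw),np.sin(yaw)
    def W(a): a=np.array(a); return np.c_[cx+c*a[:,0]-s*a[:,1],cy+s*a[:,0]+c*a[:,1]]
    body=W([[front,-.22],[.145,-.22],[.145,.22],[front,.22]]); st=W([[-.145,.175],[0,.175],[0,.22],[-.145,.22]])
    ct,stt=np.cos(th),np.sin(th); d=np.array([[0,0],[p[4],0],[p[4],.393],[0,.393]])
    d=np.c_[ct*d[:,0]-stt*d[:,1]-.145,stt*d[:,0]+ct*d[:,1]-.22]; d=W(d)
    g=np.zeros((660,660),np.uint8)
    for poly in (body,st,d):
        cv2.fillPoly(g,[np.round(((poly-[.35,-.12])*1000-.5)*256).astype(np.int32)],1,shift=8)
    return cv2.GaussianBlur(g.astype(np.float32),(0,0),2)
if __name__=="__main__":
    tag=sys.argv[1]; x0=eval(sys.argv[2])
    for n,q in zip(("scene","top"),fit(tag)):
        f=cv2.GaussianBlur(grid(q).astype(np.float32),(0,0),2)
        r=minimize(lambda p:((render(p)-f)**2).sum(),x0,method="Nelder-Mead",options=dict(initial_simplex=np.array([x0]+[np.array(x0)+e for e in np.diag([.01,.01,.05,.05,.003])]),maxiter=500))
        print(n,r.x.round(4),r.fun)
E
python3 fit2.py 0 "[.632,.24,1.866,.35,.02]"
```

```text
scene [6.1360e-01 2.8590e-01 1.8498e+00 3.9090e-01 2.0000e-04] 12273.166015625
top [ 6.1550e-01  2.8300e-01  1.8609e+00  5.1810e-01 -2.0000e-04] 12624.6103515625
```

```bash
sed -i 's/front=-.123/front=p[5]; bk=p[6]/; s/\.145,-\.22\],\[\.145,\.22\]/bk,-.22],[bk,.22]/' fit2.py; sed -i 's/\[front,-.22\],\[\.145/[front,-.22],[bk/; s/np.diag(\[.01,.01,.05,.05,.003\])/np.diag([.01,.01,.05,.05,.003,.005,.005])/; s/maxiter=500/maxiter=1500,maxfev=3000/' fit2.py; grep -n body fit2.py
python3 fit2.py 0 "[.61,.276,1.86,.35,.02,-.12,.12]"
```

```text
14:    body=W([[front,-.22],[bk,-.22],[bk,.22],[front,.22]]); st=W([[-.145,.175],[0,.175],[0,.22],[-.145,.22]])
18:    for poly in (body,st,d):
scene [ 0.609   0.3004  1.871   0.3135  0.0163 -0.1244  0.1246] 558.0960693359375
top [ 0.6097  0.297   1.8723  0.3112  0.0164 -0.1219  0.1252] 446.39202880859375
```

```bash
cat >> h.py <<'E'
C=np.array([.6095,.2985]); YAW=1.8716
xc=np.array([np.cos(YAW),np.sin(YAW)]); yc=np.array([-xc[1],xc[0]])
H=C-.145*xc-.22*yc
def so(p): d=np.asarray(p)[:2]-H; return d@yc,-d@xc
def W(s,o,z): return np.r_[H+s*yc-o*xc,z]
def show(tg=None):
    S=ctrl.get_state(); M=R.from_quat(S['tcp_rot']).as_matrix(); p=S['eef_pos']
    print('t',S['time'],'p',p.round(4),'s,o',np.round(so(p),4),'F',S['contact_force'].round(1),'open',round(S['opening'],3))
    print('F along y_cab',round(S['contact_force'][:2]@yc,2),'into face',round(S['contact_force'][:2]@xc,2))
    print('tool yaw err (spin needed)',  round(-((np.arctan2(-yc[1],-yc[0])-np.arctan2(M[1,0],M[0,0])+np.pi)%(2*np.pi)-np.pi),4), 'q',S['qpos'].round(2), 'tilt',M[:,2].round(4))
    if tg is not None: print('delta tool cm',(M.T@(W(*tg)-p)*100).round(2),'delta in final axes cm', np.round([-(W(*tg)-p)[:2]@yc*100,-(W(*tg)-p)[:2]@xc*100,-(W(*tg)-p)[2]*100],2))
E
python3 - <<'E'
from h import *
show((.235,.13,.262))
print(H)
P=np.array([.634,.010]); d=P-H
print('knob meas r',np.hypot(*d))
a=YAW+.312; y2=np.array([-np.sin(a),np.cos(a)]); x2=np.array([np.cos(a),np.sin(a)]); print('along',d@y2,'out',-d@x2)
for n in("scene","top"): print(proj(n,np.r_[H+.305*y2-.046*x2,.286]))
E
```

```text
t 1.1 p [ 0.272  -0.6177  0.2313] s,o [0.8138 0.6301] F [-0.  -0.1  0.2] open 1.001
F along y_cab 0.06 into face -0.1
tool yaw err (spin needed) -1.4568 q [-1.31  0.29  1.58  0.    1.28 -0.15] tilt [-0.  0. -1.]
delta tool cm [-43.1  -63.19  -3.07] delta in final axes cm [ 57.88 -50.01  -3.07]
[0.86258345 0.22519403]
knob meas r 0.3139408614717725
along 0.3107617950367619 out 0.04456423731164135
[[356.71563722 233.84767793]]
[[354.40561109 173.8358806 ]]
```

Request:
send_rows --motion '[0,0,-1,-0.146,0,0,0,-1,-0.146,0,0,0,-1,-0.146,0,0,0,-1,-0.146,0,0,0,-1,-0.146,0,0,0,-1,-0.146,0,0,0,-1,-0.146,0,0,0,-1,-0.146,0,0,0,-1,-0.146,0,0,0,-1,-0.146,0]' --grip_force 40

```text
time: 2.1
eef_pos: [0.2717, -0.6167, 0.332]
tcp_rot: [0.985, 0.172, -0.0, -0.003]
contact_force: [-0.2, 0.2, 0.4]
opening: -0.001
```

```bash
python3 -c "
from h import *
show((.235,.15,.35))"
```

```text
t 2.1 p [ 0.2717 -0.6167  0.332 ] s,o [0.8138 0.629 ] F [-0.2  0.2  0.4] open -0.001
F along y_cab 0.11 into face 0.28
tool yaw err (spin needed) 0.0449 q [-1.31  0.23  1.46  0.    1.45 -1.65] tilt [-0.0015  0.0055 -1.    ]
delta tool cm [ 59.97 -45.26  -1.52] delta in final axes cm [ 57.88 -47.9   -1.8 ]
```

Request:
send_rows --motion '[3,-2.3,0,0.02,0,4,-3,0,0.02,0,4,-3,0,0,0,4,-3,0,0,0,4,-3,0,0,0,4,-3,0,0,0,4,-3,0,0,0,4,-3,0,0,0,4,-3,0,0,0,4,-3,0,0,0,4,-3,0,0,0,4,-3,0,0,0]'

```text
time: 3.3
eef_pos: [0.6115, -0.1395, 0.336]
tcp_rot: [0.989, 0.147, 0.002, 0.002]
contact_force: [0.5, -0.9, 0.1]
opening: 0.001
```

```bash
python3 -c "
from h import *
show((.235,.15,.29))"
```

```text
t 3.3 p [ 0.6115 -0.1395  0.336 ] s,o [0.3479 0.274 ] F [ 0.5 -0.9  0.1] open 0.001
F along y_cab -0.21 into face -1.03
tool yaw err (spin needed) -0.0061 q [-0.39  0.12  1.58 -0.    1.44 -0.68] tilt [ 0.0041 -0.0032 -1.    ]
delta tool cm [ 11.2  -12.48   4.58] delta in final axes cm [ 11.29 -12.4    4.6 ]
```

Request:
send_rows --motion '[3,-3,0,0,0,3,-3,0,0,0,3,-3,1,0,0,2.5,-2.5,2,0,0,0.5,-0.5,2,0,0,0,0,2,0,0,0,0,0.5,0,0]'

```text
time: 4.0
eef_pos: [0.6981, 0.025, 0.2604]
tcp_rot: [0.988, 0.152, 0.005, 0.002]
contact_force: [-0.2, -0.1, 0.1]
opening: 0.0
```

Run:
```python
from h import *
show((.235,.13,.265))
for n in ("scene","top"):
    p,d=cams.read_camera(n); cv2.imwrite(f"pics/{n}1.png",p[:,:,::-1]); np.save(f"{n}1.npy",d)
a=cv2.imread('pics/scene1.png')[60:360,150:550];b=cv2.imread('pics/top1.png')[60:360,150:550]
cv2.imwrite('pics/c1.png',np.hstack([a,b]))
```

```text
t 4.0 p [0.6981 0.025  0.2604] s,o [0.2164 0.1424] F [-0.2 -0.1  0.1] open 0.0
F along y_cab 0.19 into face -0.06
tool yaw err (spin needed) 0.0044 q [-0.11  0.31  1.49 -0.    1.33 -0.41] tilt [ 0.0104 -0.0028 -0.9999]
delta tool cm [-1.85 -1.25 -0.48] delta in final axes cm [-1.86 -1.24 -0.46]
```

View pics/c1.png

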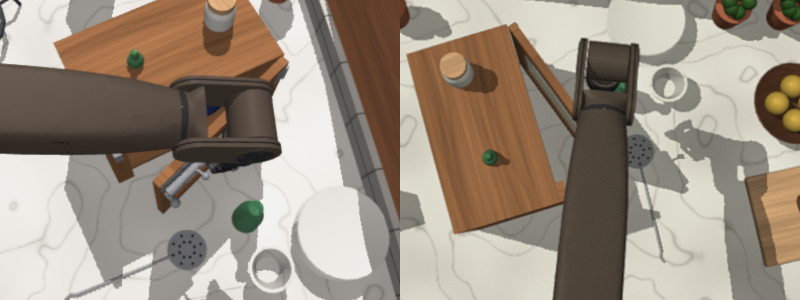

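Request:
send_rows --motion '[-1,-1.5,0,0,0,-0.8,-1.5,0,0,0,0,-1,0,0,0,0,-1,0,0,0,0,-1,0,0,0,0,-1,0,0,0,0,-1,0,0,0,0,-1,0,0,0,0,-1,0,0,0]'

```text
time: 5.0
eef_pos: [0.6525, 0.115, 0.2691]
tcp_rot: [0.989, 0.149, 0.012, 0.006]
contact_force: [-0.1, -1.1, 0.2]
opening: -0.001
```

Run:
```python
from h import *
show((.235,.011,.265))
```

```text
t 5.0 p [0.6525 0.115  0.2691] s,o [0.2333 0.043 ] F [-0.1 -1.1  0.2] open -0.001
F along y_cab 0.38 into face -1.01
tool yaw err (spin needed) -0.0016 q [ 0.03  0.22  1.59 -0.01  1.31 -0.27] tilt [ 0.0251 -0.0088 -0.9996]
delta tool cm [-0.18 -3.21  0.35] delta in final axes cm [-0.17 -3.2   0.41]
```

Request:
send_rows --motion '[0,-0.7,0,0,0,0,-0.7,0.1,0,0,0,-0.6,0.1,0,0,0,-0.5,0,0,0,0,-0.4,0,0,0,0,-0.3,0,0,0]'

```text
time: 5.6
eef_pos: [0.643, 0.1469, 0.2666]
tcp_rot: [0.989, 0.15, 0.013, 0.01]
contact_force: [3.4, -14.3, 0.1]
opening: 0.001
```

Run:
```python
from h import *
show((.235,.011,.265))
```

```text
t 5.6 p [0.643  0.1469 0.2666] s,o [0.2329 0.0097] F [  3.4 -14.3   0.1] open 0.001
F along y_cab 1.01 into face -14.68
tool yaw err (spin needed) 0.0 q [ 0.08  0.22  1.6  -0.02  1.3  -0.22] tilt [ 0.0278 -0.0153 -0.9995]
delta tool cm [-0.21  0.12  0.16] delta in final axes cm [-0.21  0.13  0.16]
```

Request:
send_rows --motion '[0,0,0,0,0,0,0.2,0,0,0,0,0.5,0,0,0,0,1,0,0,0,0,1.2,0,0,0,0,1.2,0,0,0,0,0,0,0,0]'

```text
time: 6.3
eef_pos: [0.6561, 0.1048, 0.2668]
tcp_rot: [0.989, 0.149, 0.012, 0.008]
contact_force: [-0.6, -0.9, -0.1]
opening: -0.004
```

Run:
```python
from h import *
show((.268,.047,.270))
for n in ("scene","top"):
    p,d=cams.read_camera(n); cv2.imwrite(f"pics/{n}2.png",p[:,:,::-1]); np.save(f"{n}2.npy",d)
a=cv2.imread('pics/scene2.png')[100:300,180:450];
cv2.imwrite('pics/c2.png',cv2.resize(a,None,fx=2.9,fy=2.9))
P=pts("scene",d if 0 else np.load("scene2.npy"))
for r in spotter.trace("knob","scene")[:2]:
    q=P[r['mask']]; print(r['conf'],r['bbox'],np.median(q,0),so(np.median(q,0)))
# door top face front edge
q=P.reshape(-1,3); q=q[abs(q[:,2]-.298)<.006]; S=np.array([so(x) for x in q[:,:2]])
for lo,hi in((.04,.09),(.28,.32),(.32,.36),(.36,.39),(.40,.43)):
    m=(S[:,0]>lo)&(S[:,0]<hi)&(S[:,1]>-.1)&(S[:,1]<.02); print(lo,m.sum(),np.percentile(S[m,1],99) if m.any() else None)
for s,o,z in((.305,.046,.286),(.350,.046,.286)): print(proj("scene",W(s,o,z)))
```

```text
t 6.3 p [0.6561 0.1048 0.2668] s,o [0.2329 0.0538] F [-0.6 -0.9 -0.1] open -0.004
F along y_cab 0.87 into face -0.64
tool yaw err (spin needed) -0.0012 q [ 0.01  0.23  1.58 -0.01  1.3  -0.28] tilt [ 0.0268 -0.0131 -0.9996]
delta tool cm [-3.5  -0.67 -0.41] delta in final axes cm [-3.51 -0.68 -0.32]
0.58 [317.8, 197.2, 7.0, 7.4] [0.57858275 0.09070989 0.29153995] (np.float64(0.3110947235391851), np.float64(0.044299655189682895))
0.04 916 -0.0024668375105644518
0.28 8 0.0014483535761339926
0.32 241 0.00015440326637693454
0.36 373 -0.00155497465963431
0.4 464 0.01193928947895955
[[323.07084707 201.27083745]]
[[303.19179882 210.73871655]]
```

View pics/c2.png

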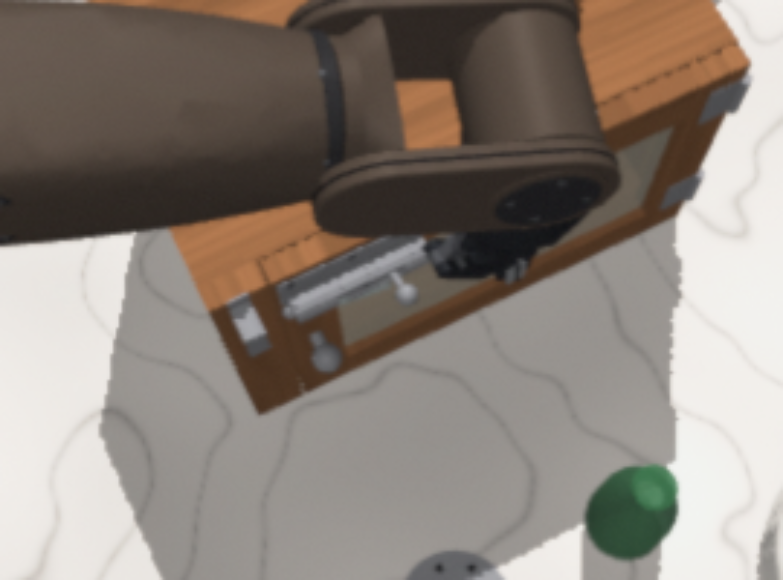

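Request:
send_rows --motion '[-1,-0.4,-0.1,0,0,-1.2,-0.3,-0.1,0,0,-1,0,0,0,0,-0.5,0,0,0,0,-0.5,0,0,0,0,-0.5,0,0,0,0,-0.5,0,0,0,0,-0.5,0,0,0,0]'

```text
time: 7.25
eef_pos: [0.5946, 0.0979, 0.2677]
tcp_rot: [0.988, 0.151, 0.013, 0.007]
contact_force: [1.7, 0.8, -0.9]
opening: -0.0
```

Run:
```python
from h import *
show((.33,.047,.270))
```

```text
t 7.25 p [0.5946 0.0979 0.2677] s,o [0.2937 0.0422] F [ 1.7  0.8 -0.9] open -0.0
F along y_cab -1.9 into face 0.27
tool yaw err (spin needed) 0.003 q [-0.    0.09  1.74 -0.01  1.29 -0.3 ] tilt [ 0.0286 -0.0108 -0.9995]
delta tool cm [-3.63  0.48 -0.31] delta in final axes cm [-3.63  0.48 -0.23]
```

Request:
send_rows --motion '[-0.5,0.15,0,0,0,-0.5,0.15,0,0,0,-0.5,0.15,0,0,0,-0.5,0.05,0,0,0,-0.5,0.05,0,0,0,-0.4,0,0,0,0]'

```text
time: 7.85
eef_pos: [0.5682, 0.0852, 0.2678]
tcp_rot: [0.988, 0.151, 0.017, 0.005]
contact_force: [2.9, 2.6, -1.5]
opening: 0.001
```

Run:
```python
from h import *
show((.33,.047,.270))
```

```text
t 7.85 p [0.5682 0.0852 0.2678] s,o [0.3227 0.0465] F [ 2.9  2.6 -1.5] open 0.001
F along y_cab -3.49 into face 1.62
tool yaw err (spin needed) 0.0024 q [-0.03  0.02  1.81 -0.    1.28 -0.33] tilt [ 0.0345 -0.0043 -0.9994]
delta tool cm [-0.72  0.06 -0.24] delta in final axes cm [-0.73  0.05 -0.22]
```

Request:
send_rows --motion '[-0.35,0,0,0,0,-0.35,0,0,0,0,-0.3,0,0,0,0]'

```text
time: 8.15
eef_pos: [0.5622, 0.0833, 0.2684]
tcp_rot: [0.988, 0.15, 0.025, 0.004]
contact_force: [15.2, 7.1, -5.3]
opening: -0.0
```

Run:
```python
from h import *
show((.335,.047,.270))
```

```text
t 8.15 p [0.5622 0.0833 0.2684] s,o [0.3289 0.0465] F [15.2  7.1 -5.3] open -0.0
F along y_cab -16.63 into face 2.23
tool yaw err (spin needed) 0.0017 q [-0.03 -0.    1.83  0.    1.26 -0.33] tilt [ 5.040e-02  2.000e-04 -9.987e-01]
delta tool cm [-0.6   0.05 -0.19] delta in final axes cm [-0.61  0.05 -0.16]
```

Request:
send_rows --motion '[-0.1,0,0,0,0,0.3,0,0,0,0,0.6,0,0,0,0,0.6,0,-1,0,0,0,0,-2,0,0,0,0,-2,0,0,0,0,0,0,0]'

```text
time: 8.85
eef_pos: [0.5733, 0.0852, 0.3205]
tcp_rot: [0.988, 0.15, 0.022, 0.007]
contact_force: [0.3, -0.2, -0.2]
opening: -0.003
```

Run:
```python
from h import *
show((.350,.047,.310))
for n in ("scene",):
    p,d=cams.read_camera(n); cv2.imwrite(f"pics/{n}3.png",p[:,:,::-1]); np.save(f"{n}3.npy",d)
a=cv2.imread('pics/scene3.png')[100:300,180:450];
cv2.imwrite('pics/c3.png',cv2.resize(a,None,fx=2.9,fy=2.9))
P=pts("scene",d)
for r in spotter.trace("knob","scene")[:2]:
    q=P[r['mask']]; print(r['conf'],r['bbox'],np.median(q,0),so(np.median(q,0)))
```

```text
t 8.85 p [0.5733 0.0852 0.3205] s,o [0.3178 0.048 ] F [ 0.3 -0.2 -0.2] open -0.003
F along y_cab -0.23 into face -0.31
tool yaw err (spin needed) 0.0015 q [-0.03 -0.    1.74 -0.01  1.36 -0.33] tilt [ 0.0458 -0.0064 -0.9989]
delta tool cm [-3.26 -0.12  0.91] delta in final axes cm [-3.22 -0.1   1.05]
0.37 [300.1, 207.7, 5.9, 9.2] [0.54258016 0.07571503 0.29291239] (np.float64(0.34992353602356363), np.float64(0.0479540884214915))
0.35 [379.3, 258.3, 33.2, 36.4] [ 0.73496025 -0.0598618   0.09633151] (np.float64(0.20635133988346877), np.float64(0.2344432306294035))
```

View pics/c3.png

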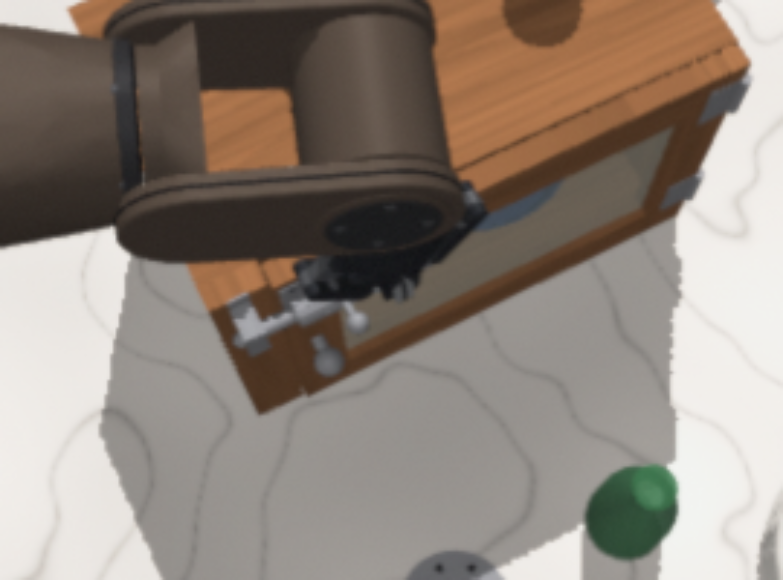

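Request:
send_rows --motion '[-1,-0.1,0,0,0,-1.5,-0.1,0,0,0,-0.8,-0.1,0,0,0,0,0,0,0,0]'

```text
time: 9.35
eef_pos: [0.5354, 0.0777, 0.3104]
tcp_rot: [0.989, 0.15, 0.015, 0.006]
contact_force: [-0.1, -0.7, 0.8]
opening: 0.001
```

Run:
```python
from h import *
show((.351,.0455,.258))
```

```text
t 9.35 p [0.5354 0.0777 0.3104] s,o [0.3562 0.044 ] F [-0.1 -0.7  0.8] open 0.001
F along y_cab 0.31 into face -0.59
tool yaw err (spin needed) 0.0013 q [-0.04 -0.08  1.83 -0.01  1.36 -0.34] tilt [ 0.031  -0.0066 -0.9995]
delta tool cm [0.37 0.07 5.25] delta in final axes cm [0.52 0.15 5.24]
```

Request:
send_rows --motion '[0.2,0.05,0.8,0,0,0.1,0.05,0.5,0,0,0,0.05,0.5,0,0,0,0,0.5,0,0,0,0,0.5,0,0]'

```text
time: 9.85
eef_pos: [0.5407, 0.0759, 0.2807]
tcp_rot: [0.988, 0.15, 0.015, 0.007]
contact_force: [0.4, -2.3, 1.2]
opening: -0.0
```

Run:
```python
from h import *
show((.351,.0455,.258))
```

```text
t 9.85 p [0.5407 0.0759 0.2807] s,o [0.3517 0.0472] F [ 0.4 -2.3  1.2] open -0.0
F along y_cab 0.28 into face -2.27
tool yaw err (spin needed) 0.0013 q [-0.04 -0.05  1.86 -0.01  1.3  -0.34] tilt [ 0.0319 -0.0092 -0.9994]
delta tool cm [ 0.   -0.22  2.27] delta in final axes cm [ 0.07 -0.17  2.27]
```

Request:
send_rows --motion '[0,-0.05,0.5,0,0,0,-0.1,0.5,0,0,0,-0.1,0.5,0,0,0,-0.1,0.4,0,0]'

```text
time: 10.25
eef_pos: [0.5407, 0.0792, 0.2601]
tcp_rot: [0.989, 0.15, 0.015, 0.007]
contact_force: [-1.2, 0.1, 3.2]
opening: -0.005
```

Run:
```python
from h import *
show((.351,.0455,.258))
```

```text
t 10.25 p [0.5407 0.0792 0.2601] s,o [0.3507 0.0441] F [-1.2  0.1  3.2] open -0.005
F along y_cab 1.09 into face 0.46
tool yaw err (spin needed) 0.0008 q [-0.04 -0.04  1.88 -0.01  1.27 -0.34] tilt [ 0.0322 -0.0089 -0.9994]
delta tool cm [-0.03  0.14  0.21] delta in final axes cm [-0.03  0.14  0.21]
```

Request:
send_rows --motion '[0,0,0.3,0,0,0,0,0.3,0,0]'

```text
time: 10.45
eef_pos: [0.542, 0.0799, 0.2572]
tcp_rot: [0.988, 0.15, 0.017, 0.007]
contact_force: [-4.3, -0.7, 16.7]
opening: -0.003
```

Run:
```python
from h import *
show((.351,.0455,.258))
```

```text
t 10.45 p [0.542  0.0799 0.2572] s,o [0.3493 0.0437] F [-4.3 -0.7 16.7] open -0.003
F along y_cab 4.3 into face 0.6
tool yaw err (spin needed) 0.0014 q [-0.04 -0.03  1.88 -0.01  1.26 -0.34] tilt [ 0.0364 -0.0077 -0.9993]
delta tool cm [-0.17  0.18 -0.09] delta in final axes cm [-0.17  0.18 -0.08]
```

Bottom stop reached at the expected height (16.7 N). Retreat up and away, then look.

Request:
send_rows --motion '[0,0.1,-0.3,0,0,0,0.2,-1,0,0,0,0.2,-2,0,0,0,0.5,-3,0,0,0,3,-3,0,0,0,4,-1,0,0,0,4,0,0,0,0,4,0,0,0,0,4,0,0,0,0,4,0,0,0,0,0,0,0,0,0,0,0,0,0]'

```text
time: 11.65
eef_pos: [0.6115, -0.1549, 0.3669]
tcp_rot: [0.988, 0.152, 0.017, 0.004]
contact_force: [-0.1, 0.6, 0.3]
opening: 0.001
```

```bash
python3 - <<'E'
from h import *
show()
for n in ("scene","top"):
    p,d=cams.read_camera(n); cv2.imwrite(f"pics/{n}4.png",p[:,:,::-1]); np.save(f"{n}4.npy",d)
    P=pts(n,d)
    for t in("knob","cruet","skimmer","mortar","salt_jar","cruet_stopper"):
      for r in spotter.trace(t,n)[:1]:
        q=P[r['mask']]; print(n,t,round(r['conf'],2),r['bbox'],np.median(q,0).round(3),np.round(so(np.median(q,0)),3))
    print(n,'knob proj down/up',proj(n,[W(.35,.041,.25),W(.35,.046,.286)]).round(1).tolist())
a=cv2.imread('pics/scene4.png')[100:300,180:450];
cv2.imwrite('pics/c4.png',cv2.resize(a,None,fx=2.9,fy=2.9,interpolation=cv2.INTER_CUBIC))
E
python3 fit2.py 4 "[.6095,.2985,1.8716,0.0,.0163,-.122,.125]"
```

```text
t 11.65 p [ 0.6115 -0.1549  0.3669] s,o [0.3524 0.2886] F [-0.1  0.6  0.3] open 0.001
F along y_cab -0.05 into face 0.62
tool yaw err (spin needed) 0.0055 q [-0.41  0.1   1.55  0.01  1.46 -0.72] tilt [ 0.0351 -0.0034 -0.9994]
scene knob 0.47 [300.5, 209.4, 6.4, 10.0] [0.541 0.082 0.257] [0.35  0.041]
scene cruet 0.45 [408.5, 275.9, 6.2, 9.7] [ 0.768 -0.069  0.088] [0.178 0.253]
scene skimmer 0.69 [214.6, 290.5, 129.4, 66.8] [ 0.56  -0.1    0.003] [0.385 0.221]
scene mortar 0.83 [396.0, 304.6, 48.5, 49.6] [ 0.78  -0.183  0.045] [0.2   0.365]
scene salt_jar 0.78 [352.9, 46.6, 34.5, 45.3] [0.726 0.335 0.368] [ 0.098 -0.146]
scene cruet_stopper 0.76 [277.4, 109.6, 15.8, 20.5] [0.536 0.269 0.323] [ 0.299 -0.138]
scene knob proj down/up [[302.9, 214.0], [303.2, 210.7]]
top cruet 0.86 [362.6, 133.6, 20.3, 31.9] [ 0.736 -0.047  0.097] [0.202 0.223]
top skimmer 0.86 [369.6, 193.2, 34.7, 62.1] [ 0.585 -0.105  0.003] [0.363 0.234]
top mortar 0.86 [400.9, 123.7, 39.1, 38.2] [ 0.786 -0.189  0.04 ] [0.195 0.373]
top salt_jar 0.97 [190.9, 114.9, 29.7, 30.8] [0.723 0.345 0.374] [ 0.098 -0.156]
top cruet_stopper 0.73 [230.2, 210.4, 14.3, 15.9] [0.533 0.271 0.323] [ 0.301 -0.142]
top knob proj down/up [[324.2, 217.8], [326.5, 215.4]]
scene [ 0.6087  0.2987  1.87   -0.0045  0.0197 -0.1248  0.1259] 250.56114196777344
top [ 0.6098  0.2977  1.8718 -0.005   0.0204 -0.1247  0.1251] 207.47842407226562
```

View pics/c4.png

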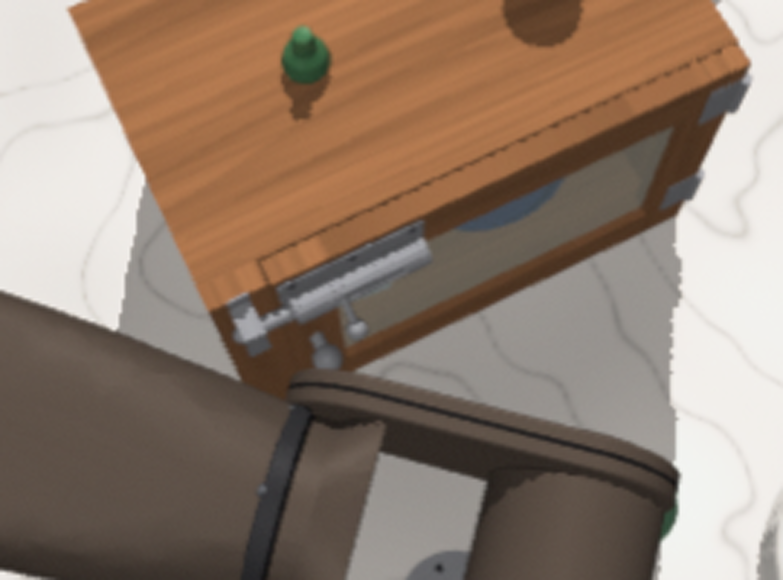

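```bash
python3 -c "
from h import *
print(workorder.sign_off())"
```

```text
the job is handed in; nothing more can be done
None
```

I pushed the door shut and slid the bolt home by its knob. I then pressed the knob down to the bottom of its notch, backed the arm clear and handed the job in at about 12 s. All of it was done with the closed fingertips.

**Forces:** The force on the fingers read about 15 N at the door stop. It read about 18 N at the bolt's end stop and about 17 N at the bottom of the notch, both below the 35 N limit. These are readings at the end of each move, so brief peaks in between were not seen.

**Last checks:**
- **Door:** it fits as shut, at −0.005 rad in both camera views, which I take as fit noise.
- **Bolt:** it shows through the keeper in the picture. The knob is 350 mm from the hinge line, as expected for a fully shot bolt.
- **Knob:** its visible top is at z = 0.257 m and it stands 41 mm out from the face. Both match the bottom of the notch, which would put the ball's top at about 0.258 m.
- **Kitchen things:** the mortar, salt jar, stopper and cruet (top view) measured within about 6 mm of their starting places.

**Disagreements and gaps:**
- **Knob position before the bolt moved:** it measured 311 mm from the hinge line instead of 305 mm, though both later readings at the end stop agreed with 350 mm.
- **Cruet and skimmer:** in the last views the arm partly hid the cruet (scene view) and the skimmer, so those readings were of parts only. The skimmer's shifted by up to about 19 mm, though the fingers stayed well above it.
- **Things inside the cabinet:** I did not measure the pan, cazuela and trivet. Nothing of the arm went inside.
- **Knob recognition:** the network that looks for the knob gave low confidence (0.35 to 0.6) and did not find it in the last top view.

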